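Slide the battery pack onto the charger rail

ROBOT

A 6-joint arm with a two-finger parallel gripper is mounted at the origin on the work surface. World frame = base frame: x ahead of the robot, y to its left, z up, the work surface at z = 0. Lengths are in m, angles in rad, forces in N, time in s.
With the tool pointing down it reaches from about 0.325 to 0.9 m from the base axis. Payload 6.1 kg.
Tool frame: the origin (TCP) lies midway between the tips of the shut fingers; the grasp point (between the pads) lies 19 mm behind it; x points along the fingers, y is the direction in which the jaws open and shut, and the axes are right-handed (so a half turn about x gives the same grasp; the last joint's range is limited). The gripper opens to 85 mm and grips with 20 to 120 N. Pads are 22 mm wide; open, the fingers measure 114 mm over their backs; the gripper's body (76 mm by 85 mm) begins 54 mm behind the grasp point. The pads swing forward as they close: fully open they stand 13 mm farther back than shut.
Start: joints at [1.087, 0.22, 1.526, -0, 1.395, -0.126], TCP at [0.219, 0.585, 0.231] pointing down, gripper open.
Joint ranges: [-2.98, 2.98], [-0.91, 2.08], [0.09, 2.57], [-1.24, 4.39], [0.2, 2.65], [-2.68, 2.68]. Speed limits (rad/s): [2.57, 2.57, 3.01, 3.14, 3.14, 3.14].

INTERFACE

Orientations are given as [roll, pitch, yaw] about the fixed x, y, z axes, in that order (R = Rz(yaw) Ry(pitch) Rx(roll)).
In Python, from plant import movep, move_l, set_joints, gripper_to, hold, inverse_kinematics, observe, get_image, get_calibration, Unreachable, job_done gives the robot as it stands. Calls block until the motion is done:
- movep(position, orientation): joint-space move of the TCP to a pose.
- move_l(position, feed=0.15, rotation=None, max_force=None): straight line of the TCP; rotation=None keeps the orientation; feed is the mean speed in m/s. With max_force (N) it stops when the force on the tool has changed by that much, and returns True; else False.
- set_joints(angles): joint-space move.
- gripper_to(opening, f_grip=None): finger opening in m; f_grip is the grip in N (None keeps the last); returns when the fingers have stopped.
- hold(seconds).
- inverse_kinematics(position, orientation): joint angles nearest the present ones, or None.
- observe(): the state.
- get_image(name): name is "scene" or "top" or "wrist"; returns (picture, depth): 384x512x3 uint8, red, green, blue; 384x512 float32, m along the optical axis (not along the pixel's ray), 0 where there is no reading.
- get_calibration(name): a dict with "intrinsics" (3x3 intrinsics, pixels), "world_from_camera" (4x4, takes a point from camera to world coordinates). Camera axes: x right, y down, z forward; pixel columns grow to the right and rows downward; lengths in m; the calibration is good to about 2 mm. A picture is of the moment at which its call begins: read the wrist's pose just before it. get_calibration takes no time and is no camera call; for the wrist camera it gives the pose at the moment of the call.
A pose or a line that the arm cannot do raises Unreachable and nothing moves.
- job_done(): hands the job in, once; it reports no verdict.
The state is a dict: "time_s": time; "q": joint angles; "joint_velocities": joint speeds; "joint_torque": joint torques, N m; "eef_pos": TCP position; "tcp_rot": TCP orientation; "ft_force": force on the tool from outside, world axes, zero at the start; "torque": the same for the moment, N m; "opening": finger opening in m.
Only numpy, scipy, OpenCV 4.12 (cv2) and the standard library are available. Lean on these libraries where they do the work, as an engineer would, in place of code of your own. Each camera call takes 0.05 s, during which the arm holds its last target.

TASK

Put the battery pack with the orange grip ridge on the bench charger: set it over the open end of the rail and slide it along until it is fully home under the canopy and the detent holds it, then let go. Leave the pack with the blue ridge where it lies.

Things in the scene. Friction and masses are not known exactly. Their poses are not given: they have to be found in the camera images.
- pack_orange: Loose upright battery pack, ~0.25 kg (sizes in mm). Dark body 100 long (x), 48 wide (y), 26 high; centred on it an orange grip ridge 44 (x) x 30 (y) x 26 high, gripped across the 30; 52 high in all. Origin: centre of underside, z up. Channel under its whole length 22 wide, 14 high, flared to 32 wide over the last 12 at each end, with mid-length windows for the detents. Either end may go first.
- pack_blue: The same pack with a blue ridge, same origin and axes; it is not wanted and stays where it is.
- dock: Grey charger, fixed (mm). Origin: on bench below the pack's home; +x = sliding direction, z up. Plate 6 thick, 90 wide, x -155 to 115. Rail on it 19 wide, 10 high along x, narrowing to 6 from x=-25 to its tip at -53. Stop face at x=51, top 56 above bench; canopy at x 36 to 51, 42 to 50 above bench: pack slides in under it. Home: pack origin at x=0 (play 2), y=0, 6 above bench, x axes parallel.
- detent (a joint): Brass sprung detent in the rail's +y side at dock x=0 (a twin opposite), in m: 0 = out (also with the rail empty), about 0.0035 while the channel wall presses it in; springs back to about 0 in the pack's window when the pack is home. About 0.7 to 1.7 N each; sliding the pack on takes roughly 3 to 12 N, then it meets the stop.
Things that resemble listed ones, but are neither listed nor needed, are in the scene too. What is shaped like the pack_orange but brown is not meant.

How it is judged:
At the end, for the whole second after the job is handed in: The orange-ridged pack sits on the rail with its origin within 6 mm of the home position along and across the rail, less than 11 mm above the bench, upright within 0.12 rad and in line with the rail within 0.17 rad; the detent is out in its window (joint below 0.002 m) and the pack is at rest (x of pack_orange in the frame of dock between -0.006 and 0.006 m and y of pack_orange in the frame of dock between -0.006 and 0.006 m and z of pack_orange in the frame of dock below 0.011 m and angle between the x axis of pack_orange and the x axis of dock, either way round below 0.17 rad and angle between pack_orange's own z axis and vertical below 0.12 rad and value of joint detent below 0.002 m and linear speed of pack_orange below 0.02 m/s); the robot touches nothing.
It fails at once if the blue-ridged pack is moved by more than 25 mm (distance of pack_blue from where it was at the start of the episode above 0.025 m).
It also fails if it takes over 42 s, if anything falls off the work surface, if the arm or the gripper's body presses on something with over 40 N, if the wrist force passes 120 N, or if a joint passes its speed limit or range.

## Working session

There is one attempt and no reset: what is moved stays moved. The work goes in short steps, each a Python script; the robot and the scene stay as the last script left them, time stands still between calls to the robot, and variables do not carry over. Pictures are saved under pics/ and viewed, and the job is handed in when it is done.

```bash
ls; mkdir -p pics; python3 - <<'E'
from plant import *
import cv2,numpy as np
for n in("scene","top","wrist"):
    p,d=get_image(n); c=get_calibration(n)
    cv2.imwrite(f"pics/{n}0.png",cv2.cvtColor(p,cv2.COLOR_RGB2BGR)); np.savez(f"{n}0.npz",p=p,d=d,K=c["intrinsics"],T=c["world_from_camera"])
    print(n,np.round(c["intrinsics"],1).tolist(),np.round(c["world_from_camera"],3).tolist())
print(observe())
E
```

```text
pics
scene [[499.1, 0.0, 254.0], [0.0, 499.1, 194.3], [0.0, 0.0, 1.0]] [[-0.696, 0.524, -0.491, 1.113], [0.718, 0.513, -0.472, 0.719], [0.005, -0.681, -0.733, 0.963], [0.0, 0.0, 0.0, 1.0]]
top [[492.4, 0.0, 250.7], [0.0, 492.4, 188.3], [0.0, 0.0, 1.0]] [[0.004, -0.986, 0.166, 0.318], [-1.0, -0.005, -0.004, 0.128], [0.004, -0.166, -0.986, 1.264], [0.0, 0.0, 0.0, 1.0]]
wrist [[280.2, 0.0, 260.0], [0.0, 280.2, 188.1], [0.0, 0.0, 1.0]] [[0.35, 0.903, 0.25, 0.154], [0.937, -0.337, -0.096, 0.61], [-0.003, 0.268, -0.963, 0.374], [0.0, 0.0, 0.0, 1.0]]
{'time_s': 0.15, 'q': array([ 1.08690351e+00,  2.21045582e-01,  1.52736403e+00, -1.07987087e-05,
        1.39468271e+00, -1.26100401e-01]), 'joint_velocities': array([ 0.00060078, -0.00077644, -0.00451764, -0.00206198,  0.00046156,
       -0.0009566 ]), 'joint_torque': array([ 1.34358429e-04, -4.97492552e+01, -3.89899957e+01, -3.17538879e-04,
        7.37422117e-03, -3.27188320e-05]), 'eef_pos': array([0.21866795, 0.58500118, 0.23044184]), 'tcp_rot': array([-1.6898094 ,  1.56929662, -2.04759991]), 'ft_force': array([0.16582609, 0.37201704, 0.36674412]), 'torque': array([-0.04084043, -0.00264136, -0.02593533]), 'opening': 0.0856550329472557}
```

View pics/top0.png

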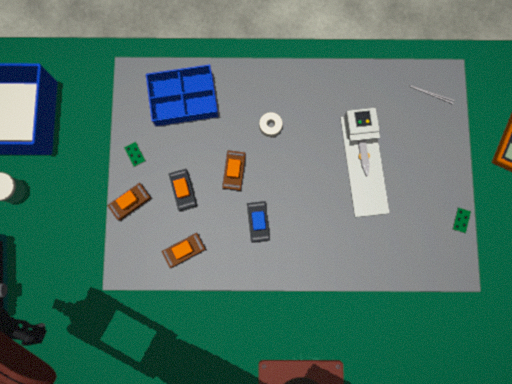

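View pics/scene0.png

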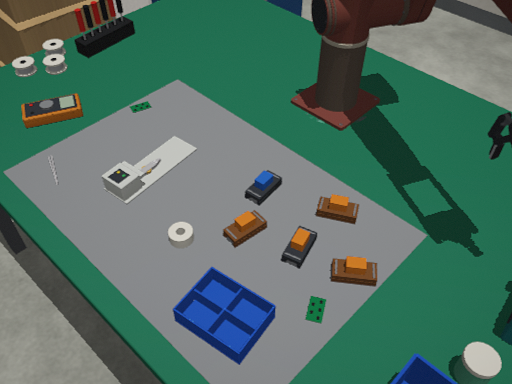

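View pics/wrist0.png

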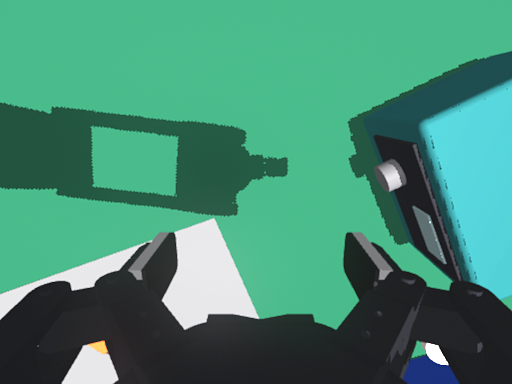

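The top view shows four packs with an orange ridge. Three have brown bodies, at (234,170), (129,201) and (184,250), and one has a dark body, at (182,190). The blue-ridged pack is at (258,221). The dock's white plate runs from its open end at about (372,213) to the canopy at about (362,122). By the description I choose (182,190), and I'll check it in a close crop.

```bash
python3 - <<'E'
import cv2,numpy as np
im=cv2.imread("pics/top0.png")
a=cv2.resize(im[150:230,150:230],None,fx=5,fy=5,interpolation=cv2.INTER_CUBIC)
b=cv2.resize(im[100:225,330:400],None,fx=4.8,fy=4.8,interpolation=cv2.INTER_CUBIC)
o=np.zeros((600,750,3),np.uint8);o[:400,:400]=a;o[:b.shape[0],410:410+b.shape[1]]=b
cv2.imwrite("pics/crop1.png",o)
def load(n):
    z=np.load(n+"0.npz");return z
z=load("top");d=z["d"];K=z["K"];T=z["T"];p=z["p"]
v,u=np.mgrid[:384,:512]
P=np.stack([(u-K[0,2])/K[0,0]*d,(v-K[1,2])/K[1,1]*d,d],-1)@T[:3,:3].T+T[:3,3]
np.save("topP.npy",P)
for (x,y) in [(182,190),(234,170),(258,221),(372,210),(360,118),(366,160),(300,200)]: print((x,y),np.round(P[y,x],4))
hsv=cv2.cvtColor(p,cv2.COLOR_RGB2HSV)
def fit(m,name):
    Q=P[m]; r=cv2.minAreaRect((Q[:,:2]*1000).astype(np.float32)); print(name,m.sum(),r,np.round(np.median(Q[:,2]),4))
box=np.zeros((384,512),bool);box[165:215,163:203]=1
Z=P[...,2]
fit(box&(Z>0.044),"ridge"); fit(box&(Z>0.015),"pack all")
box[:]=0;box[195:247,240:275]=1
fit(box&(Z>0.044),"blue ridge"); fit(box&(Z>0.015),"blue")
box[:]=0;box[95:225,330:400]=1
fit(box&(Z>0.003),"dock"); fit(box&(Z>0.045),"dock top");fit(box&(Z>0.011)&(Z<0.03),"rail")
E
```

```text
(182, 190) [0.5172 0.2957 0.048 ]
(234, 170) [0.5684 0.1661 0.0506]
(258, 221) [0.4402 0.1055 0.05  ]
(372, 210) [ 0.4742 -0.1882  0.008 ]
(360, 118) [ 0.7044 -0.1542  0.0556]
(366, 160) [ 0.6043 -0.1758  0.014 ]
(300, 200) [ 0.4998 -0.0038  0.0041]
ridge 225 ((424.6246032714844, 229.1232147216797), (290.26220703125, 41.052059173583984), 35.426971435546875) 0.0517
pack all 749 ((434.17059326171875, 243.42828369140625), (318.8472900390625, 71.56272888183594), 32.163963317871094) 0.0271
blue ridge 222 ((391.6254577636719, 108.34781646728516), (31.838624954223633, 148.669677734375), 86.89505004882812) 0.0518
blue 757 ((406.16851806640625, 104.166259765625), (174.24261474609375, 53.60731887817383), 1.7674343585968018) 0.0269
dock 4240 ((523.254638671875, -131.45553588867188), (286.6555480957031, 596.4446411132812), 63.95212173461914) 0.0071
dock top 954 ((512.21240234375, -52.34295654296875), (104.55757904052734, 519.6336669921875), 58.41611099243164) 0.0552
rail 343 ((595.5415649414062, -170.1258544921875), (266.578369140625, 86.34832763671875), 6.8645853996276855) 0.0154
```

View pics/crop1.png

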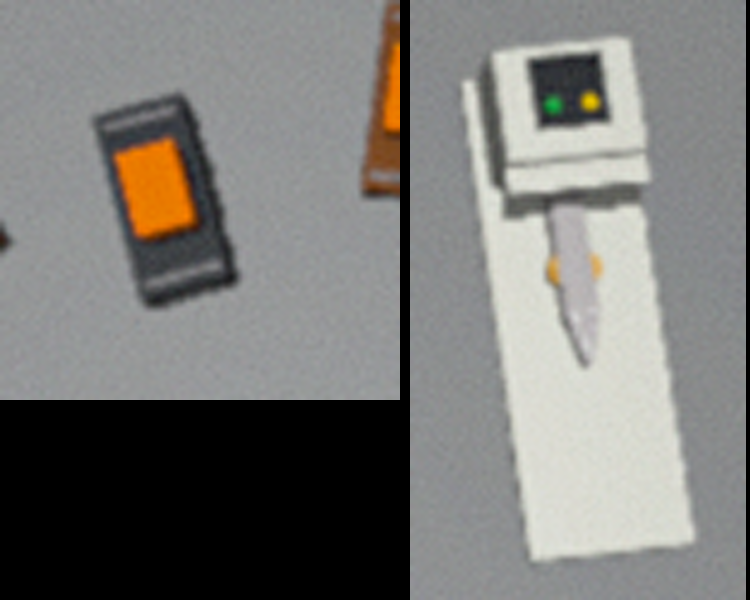

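The crop confirms a dark body with an orange ridge at (182,190). The dock's rail tip is at about (366,175) and its brass detents at about (364,156). Next I fit metric poses robustly, by intersecting rays with planes of known height.

```bash
cat > h.py <<'E'
import numpy as np,cv2
def ray(K,T,uv,z):
    uv=np.atleast_2d(uv).astype(float)
    r=np.c_[(uv[:,0]-K[0,2])/K[0,0],(uv[:,1]-K[1,2])/K[1,1],np.ones(len(uv))]@T[:3,:3].T
    s=(z-T[2,3])/r[:,2]; return T[:3,3]+r*s[:,None]
def rect(K,T,m,z,name=""):
    n,l,s,c=cv2.connectedComponentsWithStats(m.astype(np.uint8)); i=1+np.argmax(s[1:,4]); m=l==i
    v,u=np.nonzero(m); Q=ray(K,T,np.c_[u,v],z)[:,:2]
    r=cv2.minAreaRect((Q*1000).astype(np.float32)); mu=Q.mean(0)
    w,V=np.linalg.eigh(np.cov(Q.T)); a=V[:,1]
    print(name,m.sum(),"minrect",np.round(r[0],1),np.round(r[1],1),round(r[2],1),"mean",np.round(mu*1000,1),"axis deg",round(np.degrees(np.arctan2(a[1],a[0]))%180,2),"sd-size",np.round(np.sqrt(12*w)*1000,1))
    return mu,a,m
E
python3 - <<'E'
from h import *
for n,b in (("top",((163,165,203,215),(240,195,275,247),(330,95,400,225))),("scene",((275,220,325,270),(240,165,285,205),(95,130,205,205)))):
    z=np.load(n+"0.npz");p=z["p"];K=z["K"];T=z["T"];hs=cv2.cvtColor(p,cv2.COLOR_RGB2HSV).astype(int)
    def bx(q): m=np.zeros((384,512),bool);m[q[1]:q[3],q[0]:q[2]]=1;return m
    H,S,V=hs[...,0],hs[...,1],hs[...,2]
    rect(K,T,bx(b[0])&(S>150)&(V>190)&(H<25),.052,n+" orange top")
    rect(K,T,bx(b[1])&(S>120)&(V>120)&(H>100)&(H<130),.052,n+" blue top")
    mu,a,m=rect(K,T,bx(b[2])&(V>190)&(S<40),.006,n+" dock white")
z=np.load("top0.npz");p=z["p"];K=z["K"];T=z["T"];P=np.load("topP.npy");ok=(z["d"]>.5)
P2=P[bx((163,165,203,215))&ok&(P[...,2]>.015)]
k=(abs(P2[:,2]-.026)<.008)|(abs(P2[:,2]-.052)<.008);Q=P2[k]; print("pack depth",len(Q),cv2.minAreaRect((Q[:,:2]*1000).astype(np.float32)),Q.mean(0))
def cp(x,y): return (330+(x-410)/4.8-.4, 100+y/4.8-.4)
for nm,xy,h in (("corner open -L",(531,560),.006),("corner open R",(694,542),.006),("det L",(552,267),.012),("det R",(596,265),.012),("tip",(587,367),.016),("canTopL",(508,165),.05),("canTopR",(648,150),.05),("platetop-left",(464,82),.006),("backL",(491,53),.056),("backR",(628,38),.056)):
    print(nm,np.round(cp(*xy),1),np.round(ray(K,T,cp(*xy),h)[0],4))
E
```

```text
top orange top 191 minrect [523.7 299.3] [42.1 28.3] 15.5 mean [523.4 299.4] axis deg 16.83 sd-size [28.5 42.2]
top blue top 228 minrect [443.1 104.9] [45.1 31. ] 7.1 mean [442.7 104.9] axis deg 6.98 sd-size [30.9 44.8]
top dock white 2218 minrect [ 595.2 -172.5] [266.5  87.8] 6.6 mean [ 553.  -175.8] axis deg 10.92 sd-size [ 93.2 200.9]
scene orange top 166 minrect [522.7 300.9] [41.5 26.6] 15.5 mean [522.9 301. ] axis deg 15.09 sd-size [26.9 41.8]
scene blue top 143 minrect [441.2 108.3] [43.5 29.3] 8.7 mean [441.3 107.7] axis deg 4.91 sd-size [29.9 44.6]
scene dock white 1474 minrect [ 596.7 -190.5] [265.2 126.1] 6.4 mean [ 574.3 -178.1] axis deg 178.24 sd-size [110.2 239.3]
pack depth 726 ((523.219970703125, 299.5841064453125), (100.3425521850586, 48.703948974609375), 16.545305252075195) [0.52147752 0.29821283 0.03328345]
corner open -L [354.8 216.3] [ 0.458  -0.1439  0.006 ]
corner open R [388.8 212.5] [ 0.4681 -0.2316  0.006 ]
det L [359.2 155.2] [ 0.6174 -0.1589  0.012 ]
det R [368.4 154.8] [ 0.6187 -0.1829  0.012 ]
tip [366.5 176.1] [ 0.5614 -0.1751  0.016 ]
canTopL [350. 134.] [ 0.6638 -0.1286  0.05  ]
canTopR [379.2 130.8] [ 0.6724 -0.2034  0.05  ]
platetop-left [340.8 116.7] [ 0.7236 -0.1149  0.006 ]
backL [346.5 110.6] [ 0.7237 -0.1201  0.056 ]
backR [375.  107.5] [ 0.7324 -0.1935  0.056 ]
```

```bash
python3 - <<'E'
import cv2,numpy as np
im=cv2.imread("pics/scene0.png")
cv2.imwrite("pics/crop2.png",cv2.resize(im[125:210,90:210],None,fx=6,fy=6,interpolation=cv2.INTER_CUBIC))
E
```

```text
(no output)
```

View pics/crop2.png

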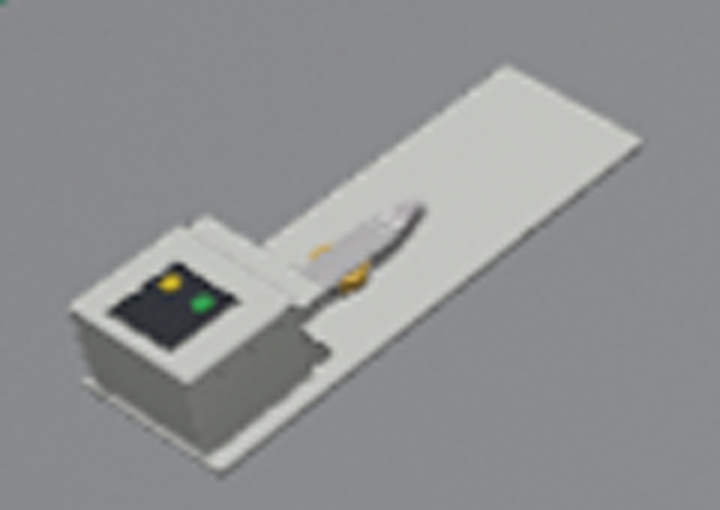

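```bash
cat >> h.py <<'E'
from scipy.spatial.transform import Rotation as Ro
def down(yaw):  # tool x down, jaws (y) across a pack of heading yaw
    y=np.array([-np.sin(yaw),np.cos(yaw),0]);x=np.array([0,0,-1.]);return Ro.from_matrix(np.c_[x,y,np.cross(x,y)]).as_euler("xyz")
def snap(n,name):
    from plant import get_image,get_calibration
    c=get_calibration(n);p,d=get_image(n)
    cv2.imwrite(f"pics/{name}.png",cv2.cvtColor(p,cv2.COLOR_RGB2BGR));np.savez(name+".npz",p=p,d=d,K=c["intrinsics"],T=c["world_from_camera"])
    return p,d,c["intrinsics"],c["world_from_camera"]
E
python3 - <<'E'
from h import *
from plant import *
z=np.load("scene0.npz");K=z["K"];T=z["T"]
for nm,xy,h in (("openR",(508,65),.006),("openL",(640,140),.006),("backL",(222,473),.006),("det R",(318,250),.012),("detL",(357,280),.012),("tip",(420,205),.016)):
    print(nm,np.round(ray(K,T,(90+xy[0]/6-.4,125+xy[1]/6-.4),h)[0],4))
for yaw in (16.5,196.5): 
  for pos in ([.5230,.3000,.13],[.5230,.3000,.029]):print(yaw,inverse_kinematics(pos,down(np.radians(yaw))))
for yaw in (6.6,186.6): print(yaw,inverse_kinematics([.515,-.182,.06],down(np.radians(yaw))),inverse_kinematics([.617,-.17,.035],down(np.radians(yaw))))
E
```

```text
openR [ 0.466  -0.2291  0.006 ]
openL [ 0.4571 -0.1417  0.006 ]
backL [ 0.7235 -0.1091  0.006 ]
det R [ 0.6138 -0.1848  0.012 ]
detL [ 0.6134 -0.1565  0.012 ]
tip [ 0.5647 -0.1715  0.016 ]
16.5 [ 3.90057172e-01  2.58479663e-01  1.67869123e+00 -4.44089210e-16
  1.20442176e+00 -1.46871848e+00]
16.5 [ 3.90057172e-01  3.90450066e-01  1.72551818e+00 -4.44089210e-16
  1.02562441e+00 -1.46871848e+00]
196.5 [ 3.90057172e-01  2.58479663e-01  1.67869123e+00 -4.44089210e-16
  1.20442176e+00  1.67287417e+00]
196.5 [ 3.90057172e-01  3.90450066e-01  1.72551818e+00 -4.44089210e-16
  1.02562441e+00  1.67287417e+00]
6.6 [-0.48409996  0.22500813  1.86759124  0.          1.04899329 -2.17008802] [-0.39198086  0.45707656  1.6202787   0.          1.06423739 -2.07796891]
186.6 [-0.48409996  0.22500813  1.86759124  0.          1.04899329  0.97150463] [-0.39198086  0.45707656  1.6202787   0.          1.06423739  1.06362374]<sys>:0: UserWarning: Gimbal lock detected. Setting third angle to zero since it is not possible to uniquely determine all angles.
```

```bash
python3 -W ignore - <<'E'
from h import *
from plant import *
gripper_to(.062)
movep([.5231,.3001,.14],down(np.radians(196.3)))
p,d,K,T=snap("wrist","w1")
hs=cv2.cvtColor(p,cv2.COLOR_RGB2HSV).astype(int);H,S,V=hs[...,0],hs[...,1],hs[...,2]
m=(S>150)&(V>150)&(H>8)&(H<22)
rect(K,T,m,.052,"wrist orange")
o=observe();print(o["time_s"],o["eef_pos"],o["ft_force"],o["opening"])
E
```

```text
wrist orange 3998 minrect [573.5 179.6] [50.  87.4] 83.1 mean [577.3 178.8] axis deg 0.88 sd-size [47.1 78.7]
2.15 [0.52287841 0.30092755 0.14031528] [-0.69688231 -0.10626421  0.57412501] 0.061637839157119505
```

View pics/w1.png

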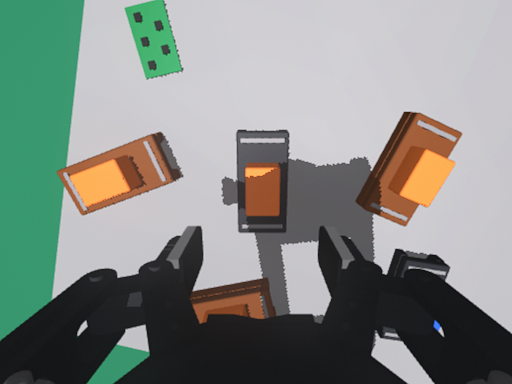

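The wrist view shows the dark pack with its orange ridge at (262,190), midway between the fingers (198 and 323, so about 260) and aligned with them. The brown packs are well clear of it. I'll compute the ridge centre, then grasp.

```bash
python3 -W ignore - <<'E'
from h import *
from plant import *
z=np.load("w1.npz")
p=z["p"];K=z["K"];T=z["T"]
hs=cv2.cvtColor(p,cv2.COLOR_RGB2HSV).astype(int);H,S,V=hs[...,0],hs[...,1],hs[...,2]
m=(S>150)&(V>80)&(H>5)&(H<22);m[:, :238]=0;m[:,295:]=0;m[:155]=0;m[225:]=0
mu,a,_=rect(K,T,m,.052,"ridge")
print(ray(K,T,[(245,165),(280,165),(280,216),(245,216)],.052))
R=down(np.radians(196.3))
s=move_l([.5231,.3001,.0290],feed=.08,max_force=12)
o=observe();print(s,o["time_s"],o["eef_pos"],o["ft_force"])
if not s:
    gripper_to(0.0,f_grip=45)
    o=observe();print(o["time_s"],o["eef_pos"],o["ft_force"],o["opening"])
    snap("wrist","w2")
E
```

```text
ridge 1798 minrect [523.8 300.4] [46.9 29.1] 17.3 mean [524.2 300.4] axis deg 17.38 sd-size [29.2 47. ]
[[0.54042847 0.32036568 0.052     ]
 [0.54870798 0.2921946  0.052     ]
 [0.50508208 0.27845572 0.052     ]
 [0.49636471 0.30811074 0.052     ]]
False 3.6917 [0.52362138 0.30034416 0.02969432] [0.30128637 0.42273809 0.1008424 ]
4.0833 [0.52352623 0.30029463 0.0295703 ] [-0.36056066  0.35702015  3.71416557] 0.0288337988858483
```

View pics/w2.png

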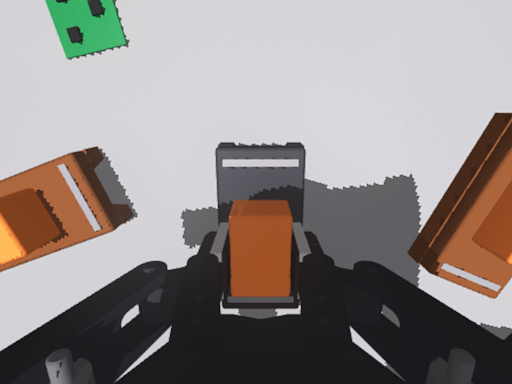

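The wrist view shows the ridge at (262,250) held between the pads, with the opening at 28.8 mm. Next I lift it, carry it above the rail's open end and check its alignment there.

```bash
cat >> h.py <<'E'
O=np.array([.6165,-.1695]);YAW=np.radians(6.6);ex=np.array([np.cos(YAW),np.sin(YAW)]);ey=np.array([-ex[1],ex[0]])
def D(x,y=0,z=0): return [*(O+x*ex+y*ey),z]
def inD(p): q=np.asarray(p)[:2]-O;return np.round([q@ex*1e3,q@ey*1e3,p[2]*1e3],1)
E
python3 -W ignore - <<'E'
from h import *
from plant import *
move_l([.5236,.3003,.125],feed=.12)
movep(D(-107,0,0)[:0]+D(-.107,0,.115),down(YAW+np.pi))
move_l(D(-.107,0,.070),feed=.1)
o=observe();print(o["time_s"],inD(o["eef_pos"]),o["ft_force"],o["opening"])
snap("top","t2");snap("scene","s2");snap("wrist","w3")
a=cv2.imread("pics/t2.png")[100:230,310:420];b=cv2.imread("pics/s2.png")[100:210,80:230]
a=cv2.resize(a,None,fx=3.4,fy=3.4,interpolation=2);b=cv2.resize(b,None,fx=2.8,fy=2.8,interpolation=2)
o=np.zeros((450,800,3),np.uint8);o[:a.shape[0],:a.shape[1]]=a;o[:b.shape[0],376:376+b.shape[1]]=b[:,:424];cv2.imwrite("pics/c3.png",o)
E
```

```text
7.4417 [-106.8    0.2   70. ] [-0.56824666 -0.29145411 -3.35584769] 0.029059712664001664
```

View pics/c3.png

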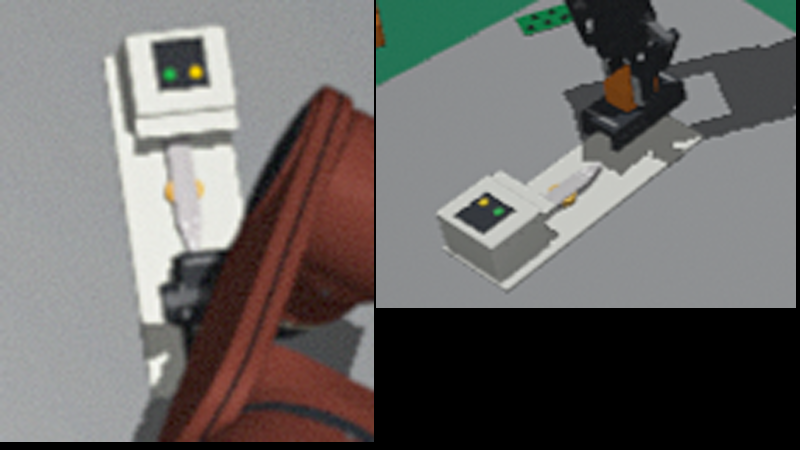

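View pics/w3.png

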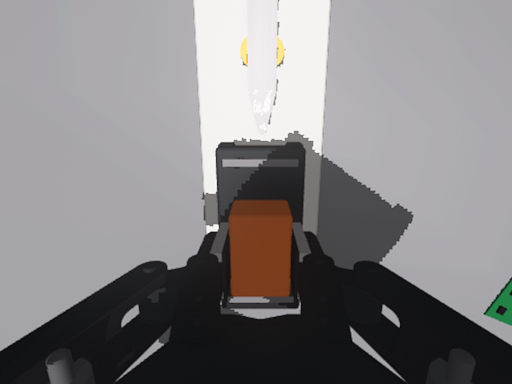

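The wrist view shows the pack centred at column 261. The rail tip is at (263,135) and the detents' centre at (262,50), so it is well aligned across the rail. A numeric check follows, then lowering.

```bash
python3 -W ignore - <<'E'
from h import *
from plant import *
z=np.load("w3.npz");K,T=z["K"],z["T"]
for n,uv,h in (("det",(262,50),.012),("tip",(263,135),.016),("plateL0",(195,5),.006),("plateR0",(328,5),.006),("plateL",(203,170),.006),("plateR",(322,120),.006),("packfront",(261,145),.066),("fL",(217,147),.066),("fR",(304,147),.066)): print(n,inD(ray(K,T,uv,h)[0]))
s=move_l(D(-.105,0,.033),feed=.05,max_force=8)
o=observe();print(s,o["time_s"],inD(o["eef_pos"]),o["ft_force"],o["torque"],o["opening"])
snap("wrist","w4")
E
```

```text
det [-1.5 -0.7 12. ]
tip [-56.4  -1.4  16. ]
plateL0 [26.4 43.   6. ]
plateR0 [ 26.4 -43.7   6. ]
plateL [-83.4  43.8   6. ]
plateR [-46.6 -44.2   6. ]
packfront [-57.2   0.2  66. ]
fL [-58.3  23.4  66. ]
fR [-58.3 -22.5  66. ]
True 8.25 [-106.     0.5   35.4] [-1.8906845  -0.33039967  6.33373626] [-0.02592337  0.13508763  0.04210075] 0.029131385591471007
```

View pics/w4.png

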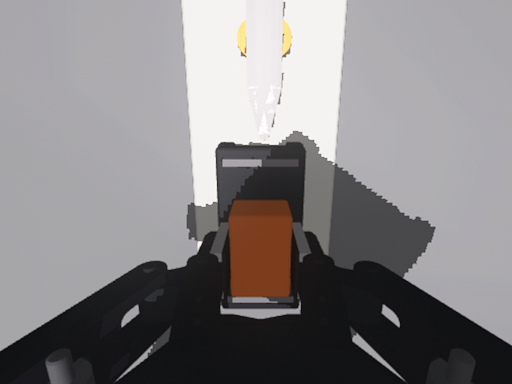

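Contact came at a TCP height of 35.4 mm, as expected for a pack resting on the plate. The rail (column 264) lies about 1 mm toward −y of the pack (261). I'll shift by that much and slide in stages.

```bash
python3 -W ignore - <<'E'
from h import *
from plant import *
def rep(s):
    o=observe();f=o["ft_force"];print(s,round(o["time_s"],2),inD(o["eef_pos"]),"F",np.round([f[:2]@ex,f[:2]@ey,f[2]],1),"Mz",np.round(o["torque"][2],2),round(o["opening"],4))
    return s
move_l(D(-.107,-.0007,.0362),feed=.03);rep("s")
for x in (-.080,-.060,-.045,-.030):
    s=move_l(D(x,-.0007,.0362),feed=.05,max_force=12)
    if rep(s): break
snap("wrist","w5")
E
```

```text
s 8.55 [-107.3   -0.7   35.7] F [ 0.1 -0.1 -3.4] Mz 0.06 0.0292
False 9.24 [-80.1  -0.5  36. ] F [ 0.5 -0.3 -2.3] Mz 0.01 0.0288
False 9.79 [-59.9  -0.6  36.1] F [-0.5 -0.6 -3.8] Mz -0.01 0.0291
False 10.24 [-44.5  -0.8  36.2] F [ 0.4  0.4 -2.8] Mz -0.04 0.0293
False 10.69 [-28.9  -0.8  36.4] F [ 1.2 -0.7 -2.9] Mz 0.02 0.0293
```

View pics/w5.png

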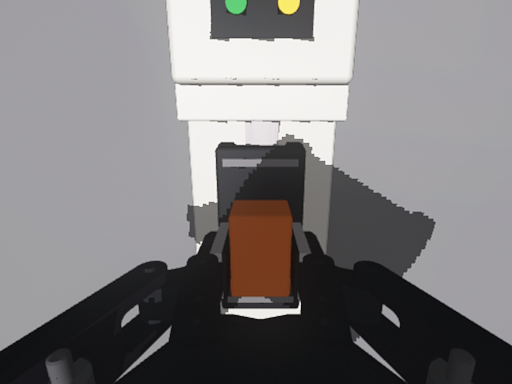

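The pack is on the rail (rail columns 246–277, centre 261.5) with negligible side force. Next I push home until the stop is felt.

```bash
python3 -W ignore - <<'E'
from h import *
from plant import *
def rep(s):
    o=observe();f=o["ft_force"];print(s,round(o["time_s"],2),inD(o["eef_pos"]),"F",np.round([f[:2]@ex,f[:2]@ey,f[2]],1),"Mz",np.round(o["torque"][2],2),round(o["opening"],4))
    return s
for x in (-.018,-.012,-.008,-.005,-.003,-.001,.001,.003,.005,.007):
    s=move_l(D(x,-.0007,.0362),feed=.03,max_force=22)
    if rep(s): break
snap("wrist","w6");snap("scene","s6")
E
```

```text
False 11.29 [-17.6  -0.7  36.1] F [ 0.5  0.4 -4.4] Mz -0.05 0.0291
False 11.64 [-11.6  -0.7  36.3] F [ 1.2 -0.4 -3.5] Mz -0.03 0.0292
False 11.93 [-7.4 -0.8 36.4] F [ 0.8 -0.7 -4.3] Mz 0.0 0.0289
False 12.18 [-4.3 -0.8 36.5] F [ 1.8 -1.  -4. ] Mz 0.04 0.0292
False 12.43 [-2.7 -0.9 36.3] F [ 1.1 -1.6 -3.1] Mz 0.02 0.0289
False 12.68 [-1.2 -0.5 36. ] F [ 0.  -0.8 -3.1] Mz -0.02 0.0293
False 12.93 [ 0.3 -0.5 35.9] F [-3.1 -0.2 -2.1] Mz -0.07 0.0296
False 13.18 [ 0.4 -0.4 35.8] F [-11.4   1.9   4.1] Mz 0.0 0.029
False 13.43 [ 0.4 -0.5 35.8] F [-20.1   0.6   9.9] Mz -0.07 0.0291
False 13.68 [ 0.4 -0.4 35.8] F [-28.4   1.8  16.4] Mz 0.03 0.029
```

View pics/w6.png

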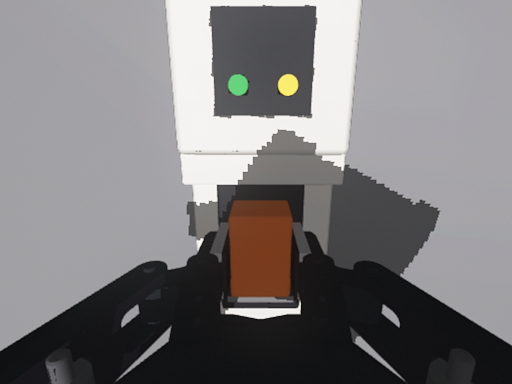

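View pics/s6.png

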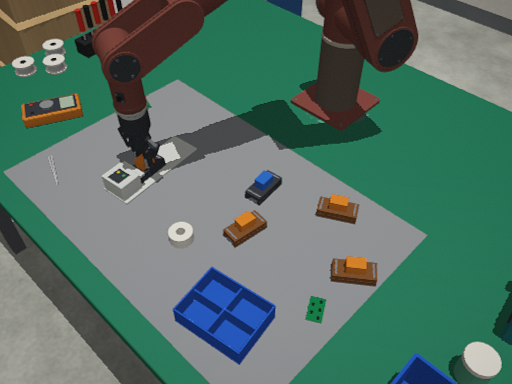

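The pack stopped dead at a dock x of about 0.4 mm, and the force rose to 28 N, well above the 3–12 N of sliding, so this is the stop. I'll relieve the force, let go, retreat and check.

```bash
python3 -W ignore - <<'E'
from h import *
from plant import *
def rep(s):
    o=observe();f=o["ft_force"];print(s,round(o["time_s"],2),inD(o["eef_pos"]),"F",np.round([f[:2]@ex,f[:2]@ey,f[2]],1),round(o["opening"],4))
move_l(D(.0006,-.0005,.0360),feed=.03);rep("relax")
gripper_to(.055);rep("open")
move_l(D(-.002,-.0005,.13),feed=.12);rep("up")
p,d,K,T=snap("wrist","w7")
move_l(D(-.14,-.0005,.2),feed=.25)
snap("wrist","w8")
movep([.45,.35,.3],down(np.pi+.5))
snap("top","t8");snap("scene","s8");rep("away")
a=cv2.imread("pics/t8.png")[95:225,320:410];b=cv2.imread("pics/s8.png")[120:210,90:210]
a=cv2.resize(a,None,fx=4,fy=4,interpolation=2);b=cv2.resize(b,None,fx=3.6,fy=3.6,interpolation=2)
o=np.zeros((520,800,3),np.uint8);o[:a.shape[0],:a.shape[1]]=a;o[:b.shape[0],365:365+b.shape[1]]=b;cv2.imwrite("pics/c8.png",o)
E
```

```text
relax 14.14 [ 0.3 -0.6 36. ] F [-3.6 -0.8 -1.9] 0.0291
open 14.51 [ 1.4 -0.6 36.5] F [-0.3  0.5 -0.8] 0.0551
up 15.44 [ -2.6  -0.2 129. ] F [ 0.8 -0.5 -0.9] 0.0551
away 18.38 [-105.3  534.2  299.7] F [ 0.2 -0.2  0.3] 0.0551
```

View pics/c8.png

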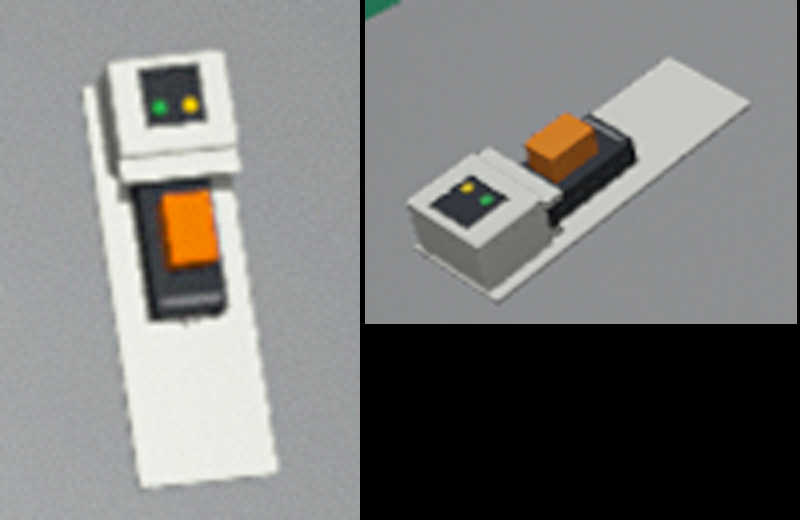

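View pics/w7.png

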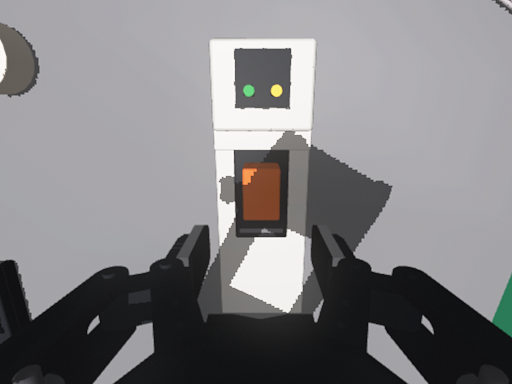

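View pics/t8.png

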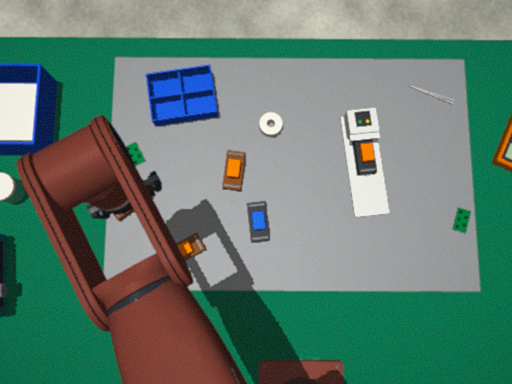

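```bash
python3 -W ignore - <<'E'
from h import *
for n,b in (("t8",(350,130,385,175)),("s8",(125,135,165,185))):
    z=np.load(n+".npz");p,K,T=z["p"],z["K"],z["T"];hs=cv2.cvtColor(p,cv2.COLOR_RGB2HSV).astype(int);H,S,V=hs[...,0],hs[...,1],hs[...,2]
    q=np.zeros((384,512),bool);q[b[1]:b[3],b[0]:b[2]]=1
    mu,a,m=rect(K,T,q&(S>150)&(V>(190 if n=="t8" else 205))&(H<25),.058,n);print(inD([*mu,.058]))
z=np.load("t8.npz");K,T=z["K"],z["T"]
d=z["d"];v,u=np.mgrid[:384,:512]
P=np.stack([(u-K[0,2])/K[0,0]*d,(v-K[1,2])/K[1,1]*d,d],-1)@T[:3,:3].T+T[:3,3]
print("ridge z",np.median(P[146:158,362:371,2]),"body z",np.median(P[165:171,360:372,2]))
# rear bottom edge of body top, from crop
for xy,h in (((152,318),.006),((226,310),.006)): print(inD(ray(K,T,(320+xy[0]/4-.4,95+xy[1]/4-.4),h)[0]))
z0=np.load("top0.npz");K,T=z0["K"],z0["T"]
print("det top0 in D",inD(ray(K,T,(363.8,155),.012)[0]))
for n in("top0","t8"):
    z=np.load(n+".npz");hs=cv2.cvtColor(z["p"],cv2.COLOR_RGB2HSV).astype(int);H,S,V=hs[...,0],hs[...,1],hs[...,2]
    q=np.zeros((384,512),bool);q[195:247,240:275]=1
    rect(z["K"],z["T"],q&(S>120)&(V>120)&(H>100)&(H<130),.052,n+" blue")
E
```

```text
t8 191 minrect [ 616.3 -169.2] [42.8 28.8] 7.4 mean [ 616.4 -168.9] axis deg 4.48 sd-size [29.  43.3]
[-0.   0.6 58. ]
s8 96 minrect [ 615.4 -167.2] [38.6 24.7] 6.8 mean [ 615.5 -167.1] axis deg 8.24 sd-size [25.4 39.4]
[-0.7  2.5 58. ]
ridge z 0.0573325468577901 body z 0.03265876669439338
[-46.1  20.4   6. ]
[-46.1 -28.4   6. ]
det top0 in D [ 1.4 -1.7 12. ]
top0 blue 228 minrect [443.1 104.9] [45.1 31. ] 7.1 mean [442.7 104.9] axis deg 6.98 sd-size [30.9 44.8]
t8 blue 242 minrect [442.4 105.3] [46.1 32.2] 6.3 mean [442.4 105.1] axis deg 8.03 sd-size [31.9 46. ]
```

Vision agrees with the force reading: the pack is at x ≈ 0, the ridge top is 57.3 mm above the bench (58 expected) and the blue pack hasn't moved. Handing in.

```bash
python3 -c "
from plant import *
print(observe()['time_s']);job_done()"
```

```text
18.375
the job is handed in; nothing more can be done
```

The orange-ridged pack is on the charger, pushed against the stop under the canopy and released. I handed the job in at 18.4 s with the arm clear of everything.

I picked out the dark-bodied pack among three brown look-alikes, gripped it by the ridge, and set it on the plate at the open end. Then I slid it along the rail to the stop, where the push reached 28 N.

**Checks after letting go:**
- **Position along the rail:** the ridge measured 0.0 mm from home in the top view and −0.7 mm in the scene view.
- **Position across the rail:** 0.6 mm in the top view and 2.5 mm in the scene view. The roughly 2 mm disagreement is about the calibration error.
- **Height and heading:** the ridge top was at 57.3 mm against 58 mm expected. The fitted rectangles put the heading within about 1° of the rail; the cruder axis fits differ by about 2°.
- **Blue pack:** its measured position changed by less than 1 mm.

**Not confirmed:** the detent can't be seen under the pack, so its engagement is inferred from the stop contact and the position. Sliding forces stayed mostly under 3 N, below the 3–12 N you gave, and I felt no clear detent click.

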